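# Slide the full pot in front of the extractor intake and start the extractor

## Robot

A 7-joint arm with a two-finger parallel gripper is mounted at the origin on the work surface. World frame = base frame: x ahead of the robot, y to its left, z up, the work surface at z = 0. Lengths are in m, angles in degrees, forces in N, time in s.
With the tool pointing down it reaches from about 0.425 to 0.925 m from the base axis. Payload 6.8 kg.
Tool frame: the origin (TCP) lies on the centre line of the jaws, within the pads' length; the fingertips stand 14 mm ahead of it and the grasp point (between the pads) lies 5 mm behind it; z points along the fingers, y is the line along which they close (so a half turn about z gives the same grasp; the last joint's range is limited). The gripper opens to 88 mm and grips with 3 to 60 N. Pads are 20 mm wide; open, the fingers measure 115 mm over their backs; the gripper's body (75 mm by 178 mm) begins 61 mm behind the grasp point.
Start: joints at [69.093, 27.33, 1.283, 89.118, -0.659, 63.558, -4.761], TCP at [0.171, -0.653, 0.237] pointing down, gripper open.
Joint ranges: [-169.35, 169.35], [-19.33, 120.38], [-80.79, 83.38], [13.8, 139.57], [-78.32, 258.32], [9.67, 109.79], [-169.56, 169.56]. Speed limits (degrees/s): [136.94, 136.94, 180, 180, 180, 180, 180].

## Interface

Orientations are given as a 3x3 rotation matrix whose columns are the frame's x, y, z axes.
In Python, from bench import arm gives the robot as it stands.
- The arm moves only by the shell command python3 -m handwheel 'ROWS'. ROWS is JSON, a list of rows, each an object of numbers: "tx", "ty", "tz": the shift along the tool's x, y, z in mm; "wx", "wy", "wz": the turn, a rotation vector about the tool's x, y, z in degrees; "gripper": the opening, from 0 (shut) to 1 (fully open). In form: [{"tx": .., "ty": .., "tz": .., "wx": .., "wy": .., "wz": .., "gripper": ..}, ...]. A call has 1 to 5 rows; each row is the pose to reach, as a shift and turn from the pose commanded when the call began, along the tool's axes at that moment; what a row does not reach only later rows make up. A row lasts 1/12 s, in which the tool goes at most 41.7 mm and 7.16 degrees, less where a joint would pass 70% of its speed; a pose out of reach is approached as far as the arm can. A call with a gripper value outside its range is refused whole. The fingers move at their own pace and stop on an object; the grip force is fixed at half the most. Time passes only in rows, so rows that repeat a pose let the fingers close. It gives the time, the measured TCP pose, the force, the opening and the grip force at its end, in the units of the state.
- arm.get_state(): the state, without advancing time (a new reading comes with each control period).
- arm.grab_frame(name): name is "side" or "top" or "wrist"; returns the picture (420x560x3 uint8, red, green, blue); there is no depth.
- arm.camera_model(name): a dict with "mtx" (3x3 intrinsics, pixels), "xyz" and "attitude" of the camera in the world; the wrist camera has in their place "tool_from_camera" (4x4, takes a point from camera to tool coordinates, whose origin is the TCP and whose axes are the flange's). Camera axes: x right, y up, looking along -z (the intrinsics and any distortion apply to the point x, -y, -z); pixel columns grow to the right and rows downward; lengths in m; the calibration is good to about 2 mm. A picture is of the moment at which its call begins: read the wrist's pose just before it. camera_model takes no time and is no camera call.
- arm.finish_job(): hands the job in; it is judged then, once.
The state is a dict: "clock": time; "joints": joint angles; "joint_velocities": joint speeds; "effort": joint torques, N m; "ee_pos": TCP position; "tcp_rot": TCP orientation; "contact_force": force on the tool from outside, world axes, zero at the start; "moment": the same for the moment, N m; "grip_width": finger opening in m; "gripper_force": force on a finger pad.
Only numpy, scipy, OpenCV 4.12 (cv2) and the standard library are available. Lean on these libraries where they do the work, as an engineer would, in place of code of your own. Each camera call takes 0.05 s, during which the arm holds its last target. There are 200 camera calls.

## Task

Slide the small screw-capped canister away from the extractor's intake until it stands wholly inside the square mark, then slide the lidded pot until it stands wholly inside the round mark in front of the intake; both are full and must stay on the worktop, upright and never lifted, and nothing else may be pushed out of place. With both in place and let go, start the extractor with the keys on top of its intake, one at a time: press the large round key fully down and let it come up, then the small round key, and leave the bar-shaped key between them alone.

Things in the scene. Friction and masses are not known exactly. Their poses are not given: they have to be found in the camera images.
- pot: Lidded aluminium pot, 0.5 to 1 kg, loose, 100 mm across (rim 102), lid (fixed on) 90 mm high, fixed black arch handle: a level round bar 16 mm thick, axis 126 mm above the underside, along the pot's own y through its axis, straight 34 mm each way; legs at y = -41 and +41 mm. Slick PTFE glide under it (friction 0.07). Origin: centre of underside, z up. Starts near the cross mark.
- canister: Small round aluminium canister, 64 mm across up to 96 mm high, then a shoulder and a tight round screw cap 44 mm across from 107 to 135 mm height (total 135 mm), about 0.3 to 0.5 kg, loose, on a slick PTFE glide (friction about 0.07). Origin: centre of its underside, z up. It starts roughly over the round mark.
- mark_ring: Round mark: flat steel circle inlaid in the worktop, line 10 mm wide, inner diameter 130 mm, in front (robot side) of the extractor intake. Origin: its centre, at worktop height. The pot fits inside with 15 mm to spare all round.
- mark_square: Square mark: flat steel square outline inlaid in the worktop, line 10 mm wide, 100 mm inside each way. Origin: its centre; its x and y axes lie along its sides. The canister fits inside with 18 mm to spare on each side.
- mark_cross: Cross mark: two crossed flat steel lines 120 mm long; where the pot starts. Origin: its centre. The three marks change places among left, middle and right.
- hood: Extractor intake: fixed grey box, black louvres in front, 120 mm deep (its x), 156 wide (its y), 140 high; its front face (x = -60 mm) is about 100 mm beyond the round mark's centre, slightly turned. Origin: centre of underside; x away from the robot. On top, at x = -20 mm, three grey keys along y: large round -48 mm, bar 0, small round +48 mm.
- key_large_top (a point): Centre of the top of the large round key (34 mm across), about 22 mm above the intake's top.
- key_small_top (a point): Centre of the top of the small round key (20 mm across), about 22 mm above the intake's top.
- key_large (a joint): Large round key: 0 up, 0.006 m fully down; spring key, fully down at about 4 N, springs back. Counts as pressed beyond 0.004.
- key_small (a joint): Small round key: same travel, force and reading as the large one.
- key_bar (a joint): Bar-shaped key between the round ones, 34 mm (hood x) by 12 mm (hood y), top 20 mm above the intake's top: 0 up, 0.006 m down. To be left alone.
- jar: White ceramic cup without handle, 60 mm across, 65 mm high, empty, standing between two of the three mark places. Origin: centre of underside. It stands loose and must be left where it is.
- tin: Plain square steel tin, 50 by 50 by 70 mm high, standing between two of the three mark places. Origin: centre of underside. It stands loose and must be left where it is.
- spray: Orange spray bottle, 80 mm across, 203 mm tall, on the left of the worktop. Origin: centre of underside. Leave it.
- tray: White plastic drawer organiser tray, 260 (x) by 130 (y) by 50 mm high, on the right. Origin: centre of underside. Leave it.
- detergent: White bottle, 72 mm across, 170 mm tall, at the back left. Origin: centre of underside. Leave it.
- polish: Amber glass jar with steel cap, 80 mm across, 80 mm tall, at the back right. Origin: centre of underside. Leave it.
- brush: Hand brush 200 mm long lying flat, front left. Leave it.
Mind the look-alikes: they are no part of the job. Leave any green look-alike of the canister alone.

How it is judged (in metres and radians):
On the way, in this order (a step that is already met when the one before it is completed fails the run):
1. the canister stands in the square mark, let go (x of canister in the frame of mark_square between -0.018 and 0.018 m and y of canister in the frame of mark_square between -0.018 and 0.018 m and contact force between the fingers and canister below 0.1 N and linear speed of canister below 0.02 m/s), for 0.2 s.
2. the pot stands in the round mark, let go, the canister still in the square (horizontal distance between pot and mark_ring below 0.015 m and x of canister in the frame of mark_square between -0.018 and 0.018 m and y of canister in the frame of mark_square between -0.018 and 0.018 m and contact force between the fingers and pot below 0.1 N and linear speed of pot below 0.02 m/s), for 0.2 s.
3. the large round key is pressed (value of joint key_large above 0.004 m).
4. the large key is up again and the small round key is pressed (value of joint key_large below 0.002 m and value of joint key_small above 0.004 m).
At the end, for the whole second after the job is handed in: The pot stands upright and still inside the round mark (axis within 15 mm of its centre), the canister upright and still inside the square mark (within 18 mm of its centre along each side), both on the worktop, and all three keys are up (horizontal distance between pot and mark_ring below 0.015 m and x of canister in the frame of mark_square between -0.018 and 0.018 m and y of canister in the frame of mark_square between -0.018 and 0.018 m and linear speed of each of pot, canister below 0.02 m/s and angle between each of pot, canister's own z axis and vertical below 0.1 rad and height (world z) of each of pot, canister below 0.006 m and value of joint each of key_large, key_small, key_bar below 0.002 m); the robot touches nothing.
It fails at once if the pot or the canister is lifted more than 8 mm or tipped more than 0.15 rad ((height (world z) of pot above 0.008 m or angle between pot's own z axis and vertical above 0.15 rad) or (height (world z) of canister above 0.008 m or angle between canister's own z axis and vertical above 0.15 rad)).
It fails at once if a key is pressed (3 mm) before pot and canister are both in their marks (value of joint any of key_large, key_small above 0.003 m and not (horizontal distance between pot and mark_ring below 0.015 m and x of canister in the frame of mark_square between -0.018 and 0.018 m and y of canister in the frame of mark_square between -0.018 and 0.018 m)).
It fails at once if the bar key is pressed (3 mm) (value of joint key_bar above 0.003 m).
It fails at once if both round keys are pressed at once (value of joint each of key_large, key_small above 0.003 m).
It fails at once if another thing is pushed more than 12 mm from its place (distance of any of jar, tin, spray, tray, detergent, polish, brush from where it was at the start of the episode above 0.012 m).
It also fails if it takes over 66 s, if anything falls off the work surface, if the arm or the gripper's body presses on something with over 40 N, if the wrist force passes 120 N, or if a joint passes its speed limit or range.

## Working session

There is one attempt and no reset: what is moved stays moved. The work goes in short steps, Python scripts to look and compute and a shell command to move; the robot and the scene stay as the last step left them, time stands still between calls to the robot, and variables do not carry over. Pictures are saved under pics/ and viewed, at most 12 in all, crops included, and the job is handed in when it is done.

```bash
ls; mkdir -p pics
cat > h.py <<'E'
import numpy as np, cv2
from bench import arm
def model(n,st=None):
    m=arm.camera_model(n)
    K=np.array(m["mtx"])
    if n=="wrist":
        st=st or arm.get_state(); T=np.array(m["tool_from_camera"])
        R=np.array(st["tcp_rot"]); return K,R@T[:3,:3],R@T[:3,3]+np.array(st["ee_pos"]),m
    return K,np.array(m["attitude"]),np.array(m["xyz"]),m
def ray(M,u,v,z):
    K,R,p,m=M
    d=np.linalg.solve(K,[u,v,1.]); d=R@np.array([d[0],-d[1],-d[2]])
    return p+d*(z-p[2])/d[2]
def proj(M,P):
    K,R,p,m=M
    c=R.T@(np.array(P)-p); q=K@np.array([c[0],-c[1],-c[2]]); return q[:2]/q[2]
def grab(n,f):
    st=arm.get_state(); im=np.array(arm.grab_frame(n)); cv2.imwrite("pics/"+f,im[:,:,::-1]); np.save("pics/"+f+".npy",im); return im,model(n,st)
E
python3 - <<'E'
from h import *
for n in("top","side","wrist"):
    im,M=grab(n,n+"0.png"); print(n,M[0].tolist(),M[1].round(3).tolist(),M[2].round(3),[k for k in M[3]],M[3].get("distortion"))
print(arm.get_state())
a,b=[cv2.imread(f"pics/{n}0.png") for n in("top","side")]
E
```

```text
pics
top [[386.5445037080092, 0.0, 270.8776009870185], [0.0, 386.5445037080092, 212.87192589259496], [0.0, 0.0, 1.0]] [[0.087, 0.969, -0.23], [-0.996, 0.083, -0.025], [-0.005, 0.231, 0.973]] [ 0.242 -0.021  1.468] ['mtx', 'xyz', 'attitude'] None
side [[438.5252581373878, 0.0, 286.2607387460936], [0.0, 438.5252581373878, 211.3877647730983], [0.0, 0.0, 1.0]] [[-0.968, 0.139, -0.21], [-0.251, -0.474, 0.844], [0.018, 0.869, 0.494]] [0.287 1.051 0.736] ['mtx', 'xyz', 'attitude'] None
wrist [[293.9099014286803, 0.0, 282.2634533542119], [0.0, 293.9099014286803, 208.59727796680158], [0.0, 0.0, 1.0]] [[0.255, 0.924, 0.285], [-0.967, 0.244, 0.073], [-0.002, -0.295, 0.956]] [ 0.25  -0.632  0.385] ['mtx', 'tool_from_camera'] None
{'clock': 0.15, 'joints': array([69.09504511, 27.36479213,  1.28025619, 89.16101953, -0.65935568,
       63.55906722, -4.76186739]), 'joint_velocities': array([-0.08605901, -0.16388564,  0.08252463, -0.1896327 , -0.07133677,
       -0.09064729,  0.00817052]), 'effort': array([ 3.08992116e-03, -5.83288407e+01,  1.53710481e+00, -2.72874159e+01,
       -5.41672774e-02,  1.44312336e-02,  8.37824291e-05]), 'ee_pos': array([ 0.17130935, -0.65246551,  0.23593802]), 'tcp_rot': array([[ 9.67216109e-01,  2.53954362e-01, -4.25671655e-04],
       [ 2.53954704e-01, -9.67215259e-01,  1.28477735e-03],
       [-8.54413072e-05, -1.35075867e-03, -9.99999084e-01]]), 'contact_force': array([-0.68860198, -0.55375292,  0.82157928]), 'moment': array([-0.02485383,  0.02194008, -0.00819004]), 'gripper_force': 0.0, 'grip_width': 0.08800942119963512}
```

View pics/top0.png

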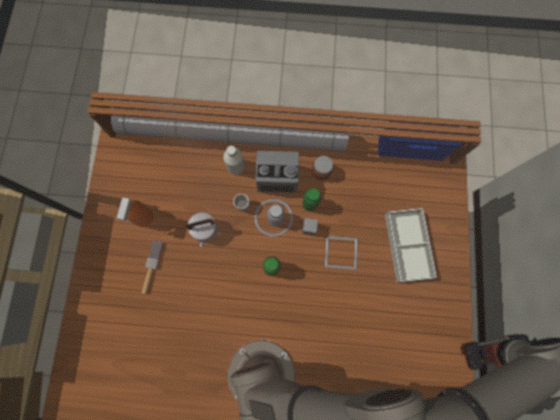

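View pics/side0.png

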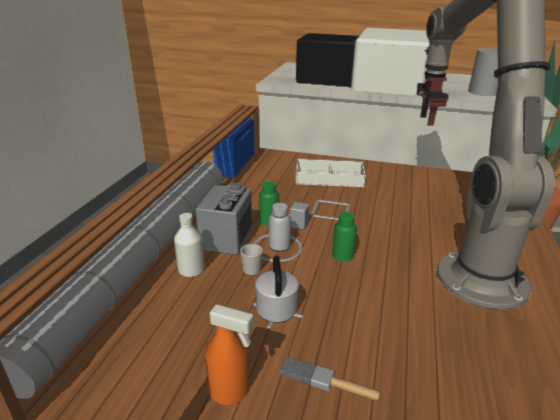

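Top view: the silver canister is at (275,213) in the ring (273,217). The square is at (341,253), the pot at (201,227), the cup at (241,202), the tin at (310,226) and the hood at (277,170). Canister candidates are silver (275,213), green (312,199) and green (272,266); I choose the silver one. Next: a close crop and measurements.

Run:
```python
from h import *
im=np.load("pics/top0.png.npy"); M=model("top")
c=im[140:285,165:370]; cv2.imwrite("pics/c0.png",cv2.resize(c,None,fx=3.9,fy=3.9,interpolation=cv2.INTER_CUBIC)[:,:,::-1])
for n,u,v,z in[("can cap",275,209,.135),("ring",273,217,0),("square",341,253,0),("pot handle",201,224,.126),("tin",310,226,.07),("jar",241,202,.065),("gr1",312,193,.13),("gr2",272,262,.13),("keyL",291,170,.162),("keyS",264,170,.162)]: print(n,ray(M,u,v,z).round(3))
```

```text
can cap [ 0.572 -0.     0.135]
ring [0.573 0.007 0.   ]
square [ 0.455 -0.263  0.   ]
pot handle [0.498 0.257 0.126]
tin [ 0.535 -0.133  0.07 ]
jar [0.606 0.13  0.065]
gr1 [ 0.644 -0.128  0.13 ]
gr2 [ 0.385 -0.006  0.13 ]
keyL [ 0.713 -0.045  0.162]
keyS [0.705 0.05  0.162]
```

View pics/c0.png

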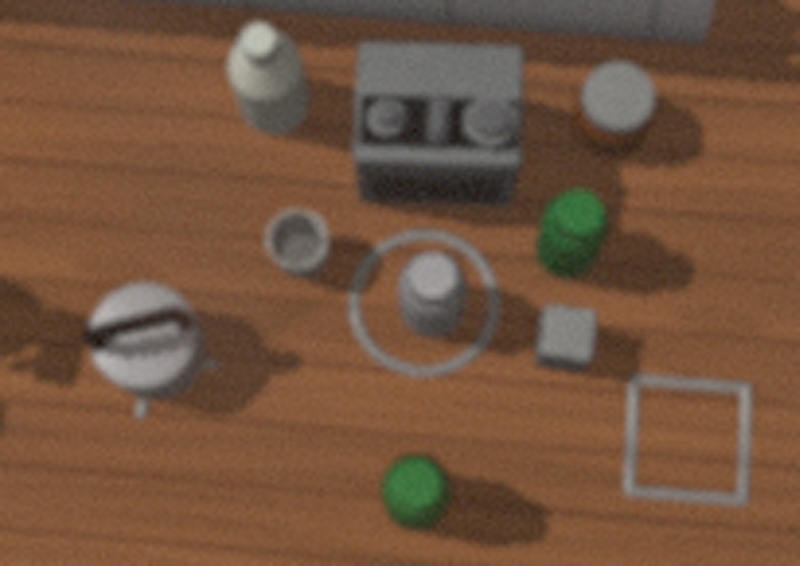

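The crop confirms the silver canister with a pale cap at (437,272), clear of the green ones. The large key is on the right and the small key on the left. I'm moving over it.

```bash
python3 -m handwheel '[{"tx":22,"ty":-21,"wz":3},{"tx":48,"ty":-46,"wz":6},{"tx":75,"ty":-72,"wz":9},{"tx":102,"ty":-98,"wz":12},{"tx":130,"ty":-125,"wz":14.8}]' && python3 -m handwheel '[{"tx":18,"ty":-30},{"tx":37,"ty":-60},{"tx":55,"ty":-90},{"tx":74,"ty":-120},{"tx":92,"ty":-150}]' && python3 -m handwheel '[{"tx":18,"ty":-30},{"tx":37,"ty":-60},{"tx":55,"ty":-90},{"tx":74,"ty":-120},{"tx":92,"ty":-150}]'
```

```text
$[0]: bad value
```

```bash
python3 -m handwheel '[{"tx":22,"ty":-21,"tz":0,"wx":0,"wy":0,"wz":3,"gripper":1},{"tx":48,"ty":-46,"tz":0,"wx":0,"wy":0,"wz":6,"gripper":1},{"tx":75,"ty":-72,"tz":0,"wx":0,"wy":0,"wz":9,"gripper":1},{"tx":102,"ty":-98,"tz":0,"wx":0,"wy":0,"wz":12,"gripper":1},{"tx":130,"ty":-125,"tz":0,"wx":0,"wy":0,"wz":14.8,"gripper":1}]' && python3 -m handwheel '[{"tx":18,"ty":-30,"tz":0,"wx":0,"wy":0,"wz":0,"gripper":1},{"tx":37,"ty":-60,"tz":0,"wx":0,"wy":0,"wz":0,"gripper":1},{"tx":55,"ty":-90,"tz":0,"wx":0,"wy":0,"wz":0,"gripper":1},{"tx":74,"ty":-120,"tz":0,"wx":0,"wy":0,"wz":0,"gripper":1},{"tx":92,"ty":-150,"tz":0,"wx":0,"wy":0,"wz":0,"gripper":1}]'; python3 -c "
from bench import arm
print(arm.get_state()['tcp_rot'].round(3))"
```

```text
clock: 0.57
ee_pos: [0.2657, -0.4974, 0.2364]
tcp_rot: [[1.0, -0.005, -0.0], [-0.005, -1.0, 0.0], [-0.0, -0.0, -1.0]]
contact_force: [0.7, 0.3, -0.0]
grip_width: 0.0876
gripper_force: 0.0
clock: 0.98
ee_pos: [0.3583, -0.3474, 0.2366]
tcp_rot: [[1.0, -0.001, -0.0], [-0.001, -1.0, -0.0], [-0.0, 0.0, -1.0]]
contact_force: [0.8, 0.1, 0.6]
grip_width: 0.088
gripper_force: 0.0
[[ 1.    -0.001 -0.   ]
 [-0.001 -1.    -0.   ]
 [-0.     0.    -1.   ]]
```

```bash
python3 -m handwheel '[{"tx":18,"ty":-30,"tz":0,"wx":0,"wy":0,"wz":0,"gripper":1},{"tx":37,"ty":-60,"tz":0,"wx":0,"wy":0,"wz":0,"gripper":1},{"tx":55,"ty":-90,"tz":0,"wx":0,"wy":0,"wz":0,"gripper":1},{"tx":65,"ty":-110,"tz":0,"wx":0,"wy":0,"wz":0,"gripper":1},{"tx":65,"ty":-110,"tz":0,"wx":0,"wy":0,"wz":0,"gripper":1}]' && python3 -c "
from h import *
grab('wrist','w1.png')
import pickle;pickle.dump(model('wrist'),open('w1.pkl','wb'))" && python3 -m handwheel '[{"tx":18,"ty":-30,"tz":0,"wx":0,"wy":0,"wz":0,"gripper":1},{"tx":37,"ty":-60,"tz":0,"wx":0,"wy":0,"wz":0,"gripper":1},{"tx":55,"ty":-90,"tz":0,"wx":0,"wy":0,"wz":0,"gripper":1},{"tx":74,"ty":-120,"tz":0,"wx":0,"wy":0,"wz":0,"gripper":1},{"tx":92,"ty":-150,"tz":0,"wx":0,"wy":0,"wz":0,"gripper":1}]' && python3 -m handwheel '[{"tx":15,"ty":-25,"tz":0,"wx":0,"wy":0,"wz":0,"gripper":1},{"tx":34,"ty":-50,"tz":0,"wx":0,"wy":0,"wz":0,"gripper":1},{"tx":57,"ty":-87,"tz":0,"wx":0,"wy":0,"wz":0,"gripper":1},{"tx":57,"ty":-87,"tz":0,"wx":0,"wy":0,"wz":0,"gripper":1},{"tx":57,"ty":-87,"tz":0,"wx":0,"wy":0,"wz":0,"gripper":1}]' && python3 -c "
from h import *
import pickle
grab('wrist','w2.png')
pickle.dump(model('wrist'),open('w2.pkl','wb'))
a,b=[cv2.imread('pics/w%d.png'%i) for i in(1,2)]
cv2.imwrite('pics/w12.png',cv2.resize(np.hstack([a,b]),(800,300),interpolation=cv2.INTER_AREA))
for s in ('w1.pkl','w2.pkl'): print(proj(pickle.load(open(s,'rb')),[.455,-.263,0]))
"
```

```text
clock: 1.4
ee_pos: [0.4254, -0.2341, 0.2367]
tcp_rot: [[1.0, 0.006, 0.001], [0.006, -1.0, 0.002], [0.001, -0.002, -1.0]]
contact_force: [-0.1, 0.4, -0.5]
grip_width: 0.088
gripper_force: 0.0
clock: 1.87
ee_pos: [0.5154, -0.0899, 0.2366]
tcp_rot: [[1.0, -0.004, -0.0], [-0.004, -1.0, -0.001], [-0.0, 0.001, -1.0]]
contact_force: [1.4, -0.6, -0.2]
grip_width: 0.0876
gripper_force: 0.0
clock: 2.28
ee_pos: [0.5729, -0.0012, 0.2362]
tcp_rot: [[1.0, 0.001, -0.0], [0.001, -1.0, 0.001], [-0.0, -0.001, -1.0]]
contact_force: [-0.2, -0.7, 0.2]
grip_width: 0.0881
gripper_force: 0.0
[302.75643685 158.70054816]
[461.46818867 261.0538632 ]
```

View pics/w12.png

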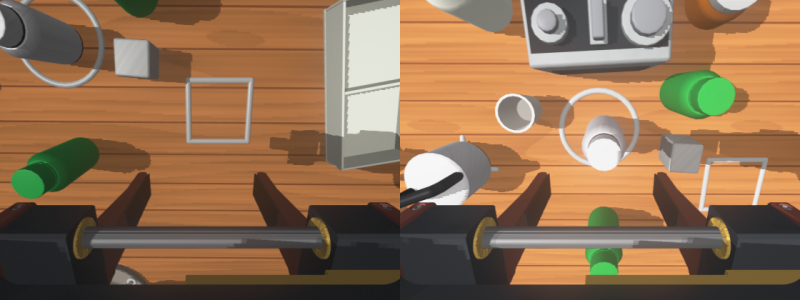

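Wrist views: the square is at about (306,154) in w1. In w2 the cap top is at about (287,213), the ring at (278,176), the keys at the top, and the fingers straddle the cap. Next I'm refining with fits.

```bash
cat > m.py <<'E'
from h import *
import pickle
M1,M2=[pickle.load(open(f'w{i}.pkl','rb')) for i in(1,2)]
a,b=[np.load(f'pics/w{i}.png.npy') for i in(1,2)]
def comps(im,box,smax,vmin,minA=60,vmax=256):
    x0,y0,x1,y1=box; h=cv2.cvtColor(im[y0:y1,x0:x1],cv2.COLOR_RGB2HSV).astype(int)
    m=((h[:,:,1]<smax)&(h[:,:,2]>vmin)&(h[:,:,2]<vmax)).astype(np.uint8)
    cs,_=cv2.findContours(m,cv2.RETR_EXTERNAL,cv2.CHAIN_APPROX_NONE)
    return [c+np.array([[x0,y0]]) for c in cs if cv2.contourArea(c)>minA]
def world(M,c,z): return np.array([ray(M,u,v,z)[:2] for u,v in c.reshape(-1,2)],np.float32)
if __name__=="__main__":
    for c in comps(a,(245,95,370,215),70,100,1000): print("sq",cv2.minAreaRect(world(M1,c,0)))
    for c in comps(b,(215,115,340,245),70,100,300):
        p=world(M2,c,0); print("ring",cv2.minAreaRect(p), cv2.minEnclosingCircle(p))
    for c in comps(b,(245,150,330,245),40,225,200):
        print("cap",c.reshape(-1,2).min(0),c.reshape(-1,2).max(0),cv2.minEnclosingCircle(world(M2,c,.135)))
    for c in comps(b,(170,0,390,70),60,140,150):
        p=world(M2,c,.162); print("key",c.reshape(-1,2).min(0),c.reshape(-1,2).max(0),cv2.minEnclosingCircle(p),cv2.minAreaRect(p))
    cv2.imwrite("pics/c2.png",cv2.resize(b[0:250],(800,357*1),interpolation=cv2.INTER_CUBIC)[:,:,::-1])
E
python3 m.py
```

```text
sq ((0.4583927392959595, -0.2669510245323181), (0.11843127012252808, 0.12022598832845688), 0.26281899213790894)
ring ((0.5732872486114502, 0.0018844306468963623), (0.14942289888858795, 0.14907541871070862), 65.0663833618164) ((0.5693057775497437, 0.0005369088030420244), 0.07940533757209778)
cap [245 182] [307 238] ((0.5727965831756592, 0.0019158434588462114), 0.02966924197971821)
key [292  56] [379  69] ((0.6882773637771606, -0.03989258408546448), 0.03006296418607235) ((0.6901372671127319, -0.039894331246614456), (0.05976477637887001, 0.008111829869449139), 89.94652557373047)
key [183   3] [233  59] ((0.7088621854782104, 0.04648613929748535), 0.016914231702685356) ((0.7090620994567871, 0.046450644731521606), (0.03288910165429115, 0.033331260085105896), 5.641786098480225)
key [310   0] [381  62] ((0.7130160331726074, -0.04511604085564613), 0.02410333789885044) ((0.7087593078613281, -0.045267943292856216), (0.047254595905542374, 0.03658217564225197), 89.94586944580078)
key [263   0] [288  61] ((0.7094250917434692, 0.0010055687744170427), 0.01959404908120632) ((0.7092403769493103, 0.0011467132717370987), (0.03644800931215286, 0.015516309067606926), 2.714092254638672)
key [170   0] [182  69] ((0.7066700458526611, 0.06826457381248474), 0.02064184844493866) ((0.7066425085067749, 0.06846567988395691), (0.041108716279268265, 0.003263751044869423), 2.850054979324341)
```

View pics/c2.png

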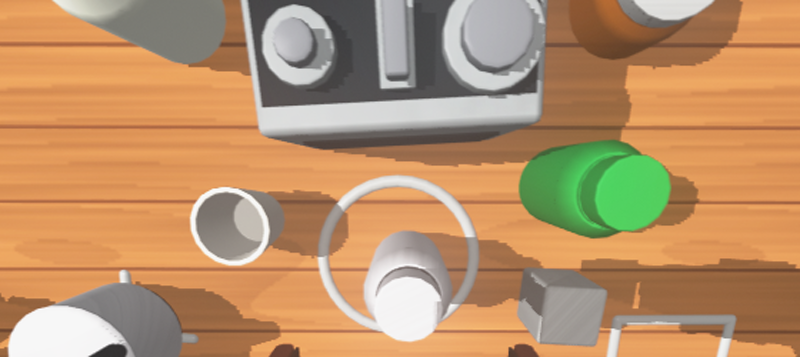

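Crop: the cap centre is at (409,308) in the crop, i.e. wrist pixel (286,215). The small key top is at (294,43), the large key top at (492,27), and the bar lies between them.

Run:
```python
from m import *
s=1/1.4286
print("cap",ray(M2,409*s,308*s,.135),ray(M2,375*s,308*s,.135)-ray(M2,443*s,308*s,.135))
print("body base pts ring check",ray(M2,398*s,252*s,0))
for u,v in[(294,43),(492,27),(396,40)]: print("key",ray(M2,u*s,v*s,.162))
print(arm.get_state()['ee_pos'])
```

```text
cap [ 0.57009008 -0.00677561  0.135     ] [3.86989919e-05 4.26640026e-02 0.00000000e+00]
body base pts ring check [0.57957427 0.00169981 0.        ]
key [0.70988031 0.04778914 0.162     ]
key [ 0.71632155 -0.04439543  0.162     ]
key [7.11069306e-01 8.51285600e-05 1.62000000e-01]
[ 0.57213028 -0.00330954  0.23611299]
```

```bash
python3 -m handwheel '[{"tx":-1,"ty":3,"tz":20,"wx":0,"wy":0,"wz":0,"gripper":1},{"tx":-2,"ty":5,"tz":50,"wx":0,"wy":0,"wz":0,"gripper":1},{"tx":-2,"ty":5,"tz":80,"wx":0,"wy":0,"wz":0,"gripper":1},{"tx":-2,"ty":5,"tz":105,"wx":0,"wy":0,"wz":0,"gripper":1},{"tx":-2,"ty":5,"tz":112,"wx":0,"wy":0,"wz":0,"gripper":1}]' && python3 -m handwheel '[{"tx":0,"ty":0,"tz":0,"wx":0,"wy":0,"wz":0,"gripper":0.75},{"tx":0,"ty":0,"tz":0,"wx":0,"wy":0,"wz":0,"gripper":0.6},{"tx":0,"ty":0,"tz":0,"wx":0,"wy":0,"wz":0,"gripper":0.55},{"tx":0,"ty":0,"tz":0,"wx":0,"wy":0,"wz":0,"gripper":0.5},{"tx":0,"ty":0,"tz":0,"wx":0,"wy":0,"wz":0,"gripper":0.4}]'&& python3 -m handwheel '[{"tx":0,"ty":0,"tz":0,"wx":0,"wy":0,"wz":0,"gripper":0.4},{"tx":0,"ty":0,"tz":0,"wx":0,"wy":0,"wz":0,"gripper":0.4}]'
```

```text
clock: 2.75
ee_pos: [0.5669, -0.0109, 0.1209]
tcp_rot: [[1.0, -0.005, -0.007], [-0.005, -1.0, -0.002], [-0.007, 0.002, -1.0]]
contact_force: [-0.9, -0.1, -1.2]
grip_width: 0.0876
gripper_force: 0.0
clock: 3.17
ee_pos: [0.5711, -0.0075, 0.1261]
tcp_rot: [[1.0, -0.002, 0.002], [-0.002, -1.0, -0.0], [0.002, 0.0, -1.0]]
contact_force: [-0.4, -0.3, 0.1]
grip_width: 0.0579
gripper_force: 0.0
clock: 3.33
ee_pos: [0.5706, -0.0071, 0.1253]
tcp_rot: [[1.0, -0.001, 0.001], [-0.001, -1.0, 0.0], [0.001, -0.0, -1.0]]
contact_force: [0.3, 1.8, 0.9]
grip_width: 0.0443
gripper_force: 0.4
```

```bash
python3 -m handwheel '[{"tx":0,"ty":0,"tz":0,"wx":0,"wy":0,"wz":0,"gripper":0.4},{"tx":-2,"ty":1,"tz":0,"wx":0,"wy":0,"wz":0,"gripper":0.4},{"tx":-7,"ty":4,"tz":0,"wx":0,"wy":0,"wz":0,"gripper":0.4},{"tx":-14,"ty":9,"tz":0,"wx":0,"wy":0,"wz":0,"gripper":0.4},{"tx":-22,"ty":15,"tz":0,"wx":0,"wy":0,"wz":0,"gripper":0.4}]' && python3 -m handwheel '[{"tx":-9,"ty":6,"tz":0,"wx":0,"wy":0,"wz":0,"gripper":0.4},{"tx":-18,"ty":12,"tz":0,"wx":0,"wy":0,"wz":0,"gripper":0.4},{"tx":-27,"ty":18,"tz":0,"wx":0,"wy":0,"wz":0,"gripper":0.4},{"tx":-36,"ty":24,"tz":0,"wx":0,"wy":0,"wz":0,"gripper":0.4},{"tx":-45,"ty":30,"tz":0,"wx":0,"wy":0,"wz":0,"gripper":0.4}]'&& python3 -m handwheel '[{"tx":-9,"ty":6,"tz":0,"wx":0,"wy":0,"wz":0,"gripper":0.4},{"tx":-18,"ty":12,"tz":0,"wx":0,"wy":0,"wz":0,"gripper":0.4},{"tx":-27,"ty":18,"tz":0,"wx":0,"wy":0,"wz":0,"gripper":0.4},{"tx":-36,"ty":24,"tz":0,"wx":0,"wy":0,"wz":0,"gripper":0.4},{"tx":-43,"ty":32,"tz":0,"wx":0,"wy":0,"wz":0,"gripper":0.4}]'
```

```text
clock: 3.75
ee_pos: [0.5485, -0.0223, 0.1253]
tcp_rot: [[1.0, -0.001, 0.002], [-0.001, -1.0, 0.0], [0.002, -0.0, -1.0]]
contact_force: [1.7, 0.5, 5.8]
grip_width: 0.0437
gripper_force: 30.0
clock: 4.17
ee_pos: [0.5028, -0.053, 0.1252]
tcp_rot: [[1.0, -0.002, 0.002], [-0.002, -1.0, -0.0], [0.002, 0.0, -1.0]]
contact_force: [1.5, 0.8, 6.0]
grip_width: 0.0435
gripper_force: 30.0
clock: 4.58
ee_pos: [0.4595, -0.0845, 0.1252]
tcp_rot: [[1.0, -0.001, 0.001], [-0.001, -1.0, -0.0], [0.001, 0.0, -1.0]]
contact_force: [0.5, 0.9, 6.2]
grip_width: 0.0437
gripper_force: 30.0
```

```bash
python3 -m handwheel '[{"tx":-4,"ty":10,"tz":0,"wx":0,"wy":0,"wz":0,"gripper":0.4},{"tx":-6,"ty":21,"tz":0,"wx":0,"wy":0,"wz":0,"gripper":0.4},{"tx":-8,"ty":33,"tz":0,"wx":0,"wy":0,"wz":0,"gripper":0.4},{"tx":-8,"ty":45,"tz":0,"wx":0,"wy":0,"wz":0,"gripper":0.4},{"tx":-8,"ty":57,"tz":0,"wx":0,"wy":0,"wz":0,"gripper":0.4}]' && python3 -m handwheel '[{"tx":0,"ty":12,"tz":0,"wx":0,"wy":0,"wz":0,"gripper":0.4},{"tx":0,"ty":24,"tz":0,"wx":0,"wy":0,"wz":0,"gripper":0.4},{"tx":0,"ty":36,"tz":0,"wx":0,"wy":0,"wz":0,"gripper":0.4},{"tx":0,"ty":48,"tz":0,"wx":0,"wy":0,"wz":0,"gripper":0.4},{"tx":1,"ty":60,"tz":0,"wx":0,"wy":0,"wz":0,"gripper":0.4}]'&& python3 -m handwheel '[{"tx":1,"ty":12,"tz":0,"wx":0,"wy":0,"wz":0,"gripper":0.4},{"tx":2,"ty":24,"tz":0,"wx":0,"wy":0,"wz":0,"gripper":0.4},{"tx":3,"ty":36,"tz":0,"wx":0,"wy":0,"wz":0,"gripper":0.4},{"tx":4,"ty":48,"tz":0,"wx":0,"wy":0,"wz":0,"gripper":0.4},{"tx":5,"ty":57,"tz":0,"wx":0,"wy":0,"wz":0,"gripper":0.4}]' && python3 -m handwheel '[{"tx":0,"ty":5,"tz":0,"wx":0,"wy":0,"wz":0,"gripper":0.4},{"tx":0,"ty":7,"tz":0,"wx":0,"wy":0,"wz":0,"gripper":0.4},{"tx":0,"ty":7,"tz":0,"wx":0,"wy":0,"wz":0,"gripper":0.4},{"tx":0,"ty":7,"tz":0,"wx":0,"wy":0,"wz":0,"gripper":0.4}]'
```

```text
clock: 5.0
ee_pos: [0.4515, -0.1418, 0.1252]
tcp_rot: [[1.0, -0.002, 0.001], [-0.002, -1.0, -0.0], [0.001, 0.0, -1.0]]
contact_force: [0.4, 2.0, 7.2]
grip_width: 0.0431
gripper_force: 30.0
clock: 5.42
ee_pos: [0.4523, -0.2018, 0.1252]
tcp_rot: [[1.0, -0.002, 0.0], [-0.002, -1.0, 0.0], [0.0, -0.0, -1.0]]
contact_force: [-0.1, 2.8, 8.0]
grip_width: 0.0437
gripper_force: 30.0
clock: 5.83
ee_pos: [0.4572, -0.2593, 0.1253]
tcp_rot: [[1.0, -0.003, 0.0], [-0.003, -1.0, -0.0], [0.0, 0.0, -1.0]]
contact_force: [-0.2, 2.2, 8.7]
grip_width: 0.0433
gripper_force: 30.0
clock: 6.17
ee_pos: [0.4572, -0.2664, 0.1253]
tcp_rot: [[1.0, -0.003, 0.001], [-0.003, -1.0, -0.001], [0.001, 0.001, -1.0]]
contact_force: [0.5, -0.6, 6.6]
grip_width: 0.0432
gripper_force: 30.0
```

```bash
python3 -m handwheel '[{"tx":0,"ty":0,"tz":0,"wx":0,"wy":0,"wz":0,"gripper":0.55},{"tx":0,"ty":0,"tz":0,"wx":0,"wy":0,"wz":0,"gripper":0.7},{"tx":0,"ty":0,"tz":0,"wx":0,"wy":0,"wz":0,"gripper":0.85},{"tx":0,"ty":0,"tz":0,"wx":0,"wy":0,"wz":0,"gripper":0.85},{"tx":0,"ty":0,"tz":0,"wx":0,"wy":0,"wz":0,"gripper":0.85}]' && python3 -m handwheel '[{"tx":0,"ty":0,"tz":-10,"wx":0,"wy":0,"wz":0,"gripper":0.85},{"tx":0,"ty":0,"tz":-30,"wx":0,"wy":0,"wz":0,"gripper":0.85},{"tx":0,"ty":0,"tz":-60,"wx":0,"wy":0,"wz":0,"gripper":1},{"tx":0,"ty":0,"tz":-90,"wx":0,"wy":0,"wz":0,"gripper":1},{"tx":0,"ty":0,"tz":-110,"wx":0,"wy":0,"wz":0,"gripper":1}]'
python3 - <<'E'
from h import *
im,M=grab("wrist","w3.png"); t,T=grab("top","t3.png")
x=cv2.resize(t[140:300,165:375],(525,400),interpolation=cv2.INTER_CUBIC)
y=cv2.resize(im[100:380,180:380],(275,385)); o=np.zeros((400,800,3),np.uint8); o[:,:525]=x; o[:385,525:]=y
cv2.imwrite("pics/c3.png",o[:,:,::-1])
import pickle; pickle.dump(M,open("w3.pkl","wb"))
E
```

```text
clock: 6.58
ee_pos: [0.4573, -0.2651, 0.1243]
tcp_rot: [[1.0, -0.002, -0.001], [-0.002, -1.0, 0.0], [-0.001, -0.0, -1.0]]
contact_force: [-0.2, 0.1, -0.3]
grip_width: 0.0716
gripper_force: 0.0
clock: 7.0
ee_pos: [0.4585, -0.2654, 0.238]
tcp_rot: [[1.0, -0.001, 0.003], [-0.001, -1.0, -0.001], [0.003, 0.001, -1.0]]
contact_force: [-0.3, 0.1, 0.4]
grip_width: 0.0873
gripper_force: 0.0
```

View pics/c3.png

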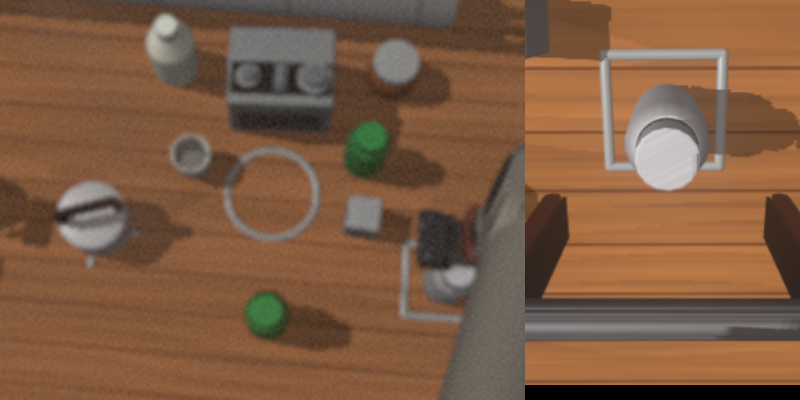

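Canister stands inside the square, cap centre at about (283,216) in the wrist picture. Now numbers and the pot.

Run:
```python
from h import *
import pickle
M=pickle.load(open("w3.pkl","rb")); s=arm.get_state()
print("cap",ray(M,283.3,216.4,.135).round(4)); 
T=model("top"); print("ring",ray(T,273.6,217.8,0).round(4))
f=lambda x,y:(165+x/2.5,140+y/2.5)
print("bar ends",ray(T,*f(60,212),.126).round(3),ray(T,*f(122,204),.126).round(3))
print(s["joints"].round(1),s["ee_pos"])
```

```text
cap [ 0.4555 -0.2662  0.135 ]
ring [0.5702 0.0043 0.    ]
bar ends [0.491 0.299 0.126] [0.51  0.213 0.126]
[ 35.4  14.2 -14.2 108.1   4.1  57.7 -70.7] [ 0.45993651 -0.26610474  0.23910065]
```

```bash
python3 -m handwheel '[{"tx":3,"ty":-30,"tz":0,"wx":0,"wy":0,"wz":0,"gripper":1},{"tx":6,"ty":-65,"tz":0,"wx":0,"wy":0,"wz":0,"gripper":1},{"tx":9,"ty":-100,"tz":0,"wx":0,"wy":0,"wz":0,"gripper":1},{"tx":12,"ty":-135,"tz":0,"wx":0,"wy":0,"wz":0,"gripper":1},{"tx":15,"ty":-170,"tz":0,"wx":0,"wy":0,"wz":0,"gripper":1}]' && python3 -m handwheel '[{"tx":3,"ty":-35,"tz":0,"wx":0,"wy":0,"wz":0,"gripper":1},{"tx":6,"ty":-70,"tz":0,"wx":0,"wy":0,"wz":0,"gripper":1},{"tx":9,"ty":-105,"tz":0,"wx":0,"wy":0,"wz":0,"gripper":1},{"tx":12,"ty":-140,"tz":0,"wx":0,"wy":0,"wz":0,"gripper":1},{"tx":15,"ty":-175,"tz":0,"wx":0,"wy":0,"wz":0,"gripper":1}]' && python3 -m handwheel '[{"tx":3,"ty":-35,"tz":0,"wx":0,"wy":0,"wz":0,"gripper":1},{"tx":6,"ty":-70,"tz":0,"wx":0,"wy":0,"wz":0,"gripper":1},{"tx":9,"ty":-105,"tz":0,"wx":0,"wy":0,"wz":0,"gripper":1},{"tx":12,"ty":-140,"tz":0,"wx":0,"wy":0,"wz":0,"gripper":1},{"tx":12,"ty":-177,"tz":0,"wx":0,"wy":0,"wz":0,"gripper":1}]' && python3 -m handwheel '[{"tx":0,"ty":0,"tz":0,"wx":0,"wy":0,"wz":-7,"gripper":1},{"tx":0,"ty":0,"tz":0,"wx":0,"wy":0,"wz":-14,"gripper":1},{"tx":0,"ty":0,"tz":0,"wx":0,"wy":0,"wz":-21,"gripper":1},{"tx":0,"ty":0,"tz":0,"wx":0,"wy":0,"wz":-28,"gripper":1},{"tx":0,"ty":0,"tz":0,"wx":0,"wy":0,"wz":-35,"gripper":1}]' && python3 -m handwheel '[{"tx":0,"ty":0,"tz":0,"wx":0,"wy":0,"wz":-7,"gripper":1},{"tx":0,"ty":0,"tz":0,"wx":0,"wy":0,"wz":-14,"gripper":1},{"tx":0,"ty":0,"tz":0,"wx":0,"wy":0,"wz":-21,"gripper":1},{"tx":0,"ty":0,"tz":0,"wx":0,"wy":0,"wz":-28,"gripper":1},{"tx":0,"ty":0,"tz":0,"wx":0,"wy":0,"wz":-35,"gripper":1}]' && python3 -m handwheel '[{"tx":0,"ty":0,"tz":0,"wx":0,"wy":0,"wz":-7,"gripper":1},{"tx":0,"ty":0,"tz":0,"wx":0,"wy":0,"wz":-14,"gripper":1},{"tx":0,"ty":0,"tz":0,"wx":0,"wy":0,"wz":-21,"gripper":1},{"tx":0,"ty":0,"tz":0,"wx":0,"wy":0,"wz":-28,"gripper":1},{"tx":0,"ty":0,"tz":0,"wx":0,"wy":0,"wz":-32.5,"gripper":1}]' && python3 -m handwheel '[{"tx":0,"ty":0,"tz":0,"wx":0,"wy":0,"wz":0,"gripper":1},{"tx":0,"ty":0,"tz":0,"wx":0,"wy":0,"wz":0,"gripper":1},{"tx":0,"ty":0,"tz":0,"wx":0,"wy":0,"wz":0,"gripper":1}]'
python3 - <<'E'
from h import *
import pickle
im,M=grab("wrist","w4.png"); pickle.dump(M,open("w4.pkl","wb"))
print(arm.get_state()["joints"].round(1))
E
```

```text
clock: 7.52
ee_pos: [0.4723, -0.0937, 0.2341]
tcp_rot: [[1.0, -0.002, -0.001], [-0.002, -1.0, 0.0], [-0.001, -0.0, -1.0]]
contact_force: [1.6, -0.1, -0.1]
grip_width: 0.0882
gripper_force: 0.0
clock: 7.93
ee_pos: [0.4876, 0.0812, 0.2342]
tcp_rot: [[1.0, -0.002, -0.001], [-0.002, -1.0, -0.0], [-0.001, 0.0, -1.0]]
contact_force: [0.9, -0.6, -0.5]
grip_width: 0.0879
gripper_force: 0.0
clock: 8.35
ee_pos: [0.5005, 0.2575, 0.2339]
tcp_rot: [[1.0, -0.002, -0.001], [-0.002, -1.0, -0.001], [-0.001, 0.001, -1.0]]
contact_force: [0.7, -0.6, -0.3]
grip_width: 0.0879
gripper_force: 0.0
clock: 8.77
ee_pos: [0.5, 0.2565, 0.2338]
tcp_rot: [[0.816, 0.578, -0.001], [0.578, -0.816, -0.001], [-0.002, -0.0, -1.0]]
contact_force: [0.8, -1.2, -0.0]
grip_width: 0.0881
gripper_force: 0.0
clock: 9.18
ee_pos: [0.5001, 0.2563, 0.2339]
tcp_rot: [[0.338, 0.941, -0.001], [0.941, -0.338, -0.001], [-0.001, -0.001, -1.0]]
contact_force: [0.1, -0.1, -0.1]
grip_width: 0.0878
gripper_force: 0.0
clock: 9.6
ee_pos: [0.5001, 0.2563, 0.2339]
tcp_rot: [[-0.221, 0.975, -0.001], [0.975, 0.221, -0.001], [-0.0, -0.002, -1.0]]
contact_force: [-0.4, -0.4, -0.4]
grip_width: 0.0881
gripper_force: 0.0
clock: 9.85
ee_pos: [0.5004, 0.2565, 0.2343]
tcp_rot: [[-0.213, 0.977, -0.001], [0.977, 0.213, -0.0], [-0.0, -0.001, -1.0]]
contact_force: [-0.3, -0.4, 0.4]
grip_width: 0.0879
gripper_force: 0.0
[  6.6  25.  -51.8 102.3  21.8  63.4 -40.3]
```

View pics/w4.png

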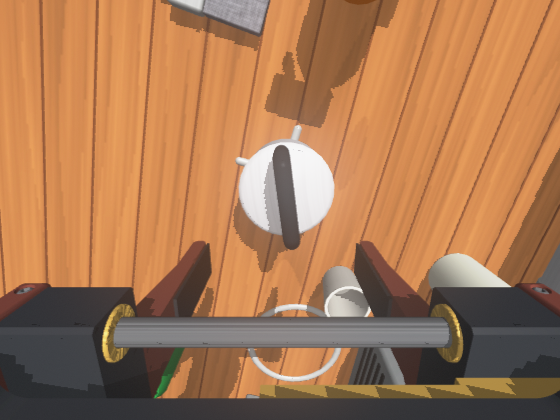

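The bar runs from (281,152) to (291,243), centred between the jaws and turned a few degrees.

Run:
```python
from h import *
import pickle
M=pickle.load(open("w4.pkl","rb")); im=np.load("pics/w4.png.npy")
g=im[110:255,240:335].max(2); m=(g<75).astype(np.uint8)
cs,_=cv2.findContours(m,0,cv2.CHAIN_APPROX_NONE); c=max(cs,key=cv2.contourArea)+np.array([[240,110]])
W=np.array([ray(M,u,v,.13)[:2] for u,v in c.reshape(-1,2)],np.float32); print(cv2.minAreaRect(W),cv2.minAreaRect(c))
a,b=ray(M,281.5,152,.13),ray(M,290.5,243,.13); print(a,b,(a+b)/2,np.degrees(np.arctan2(*(a-b)[:2][::-1])))
s=arm.get_state(); R=s["tcp_rot"]; print("tool x ang",np.degrees(np.arctan2(R[1,0],R[0,0])))
for C in[(a+b)/2,np.array([*cv2.minAreaRect(W)[0],.13])]: print((R.T@(C-s["ee_pos"])*1000).round(1))
```

```text
Traceback (most recent call last):
ValueError: max() iterable argument is empty
```

Run:
```python
from h import *
import pickle
M=pickle.load(open("w4.pkl","rb")); im=np.load("pics/w4.png.npy")
print(im[200,270:305].tolist()[12:20])
g=im[110:255,240:335].max(2); m=(g<100).astype(np.uint8)
cs,_=cv2.findContours(m,0,cv2.CHAIN_APPROX_NONE)
a,b=ray(M,281.5,152,.13),ray(M,290.5,243,.13); print(a,b,(a+b)/2,np.degrees(np.arctan2(*(a-b)[:2][::-1])))
s=arm.get_state(); R=s["tcp_rot"]; print("tool x ang",np.degrees(np.arctan2(R[1,0],R[0,0])))
L=[(a+b)/2]
if cs:
    c=max(cs,key=cv2.contourArea)+np.array([[240,110]])
    W=np.array([ray(M,u,v,.13)[:2] for u,v in c.reshape(-1,2)],np.float32); print(cv2.minAreaRect(W)); L.append(np.array([*cv2.minAreaRect(W)[0],.13]))
for C in L: print((R.T@(C-s["ee_pos"])*1000).round(1))
```

```text
[[96, 89, 88], [97, 91, 90], [98, 91, 90], [99, 92, 92], [99, 93, 92], [99, 93, 91], [99, 92, 92], [100, 93, 92]]
[0.48882252 0.30890688 0.13      ] [0.51488544 0.22858048 0.13      ] [0.50185398 0.26874368 0.13      ] 107.97631721905267
tool x ang 102.29626356733345
((0.5052295923233032, 0.25709640979766846), (0.01522712130099535, 0.07273552566766739), 20.380340576171875)
[ 11.6   4.  104.4]
[ -0.5   4.8 104.4]
```

```bash
python3 - <<'E'
from h import *
import pickle
M=pickle.load(open("w4.pkl","rb")); im=np.load("pics/w4.png.npy")
h=cv2.cvtColor(im[130:250,225:345],cv2.COLOR_RGB2HSV); m=((h[:,:,1]<25)&(h[:,:,2]>205)).astype(np.uint8)
m=cv2.morphologyEx(m,cv2.MORPH_OPEN,np.ones((11,11)))
W=np.array([ray(M,u+225,v+130,.09)[:2] for v,u in np.argwhere(m)],np.float32)
print("lid",cv2.minEnclosingCircle(W),cv2.minAreaRect(W))
E
python3 -m handwheel '[{"tx":5,"ty":2,"tz":20,"wx":0,"wy":0,"wz":-3,"gripper":1},{"tx":9,"ty":4,"tz":50,"wx":0,"wy":0,"wz":-5.7,"gripper":1},{"tx":9,"ty":4,"tz":80,"wx":0,"wy":0,"wz":-5.7,"gripper":1},{"tx":9,"ty":4,"tz":103,"wx":0,"wy":0,"wz":-5.7,"gripper":1},{"tx":9,"ty":4,"tz":112,"wx":0,"wy":0,"wz":-5.7,"gripper":1}]' && python3 -m handwheel '[{"tx":0,"ty":0,"tz":0,"wx":0,"wy":0,"wz":0,"gripper":0.8},{"tx":0,"ty":0,"tz":0,"wx":0,"wy":0,"wz":0,"gripper":0.6},{"tx":0,"ty":0,"tz":0,"wx":0,"wy":0,"wz":0,"gripper":0.45},{"tx":0,"ty":0,"tz":0,"wx":0,"wy":0,"wz":0,"gripper":0.35},{"tx":0,"ty":0,"tz":0,"wx":0,"wy":0,"wz":0,"gripper":0.3}]' && python3 -m handwheel '[{"tx":0,"ty":0,"tz":0,"wx":0,"wy":0,"wz":0,"gripper":0.25},{"tx":0,"ty":0,"tz":0,"wx":0,"wy":0,"wz":0,"gripper":0.2},{"tx":0,"ty":0,"tz":0,"wx":0,"wy":0,"wz":0,"gripper":0.15},{"tx":0,"ty":0,"tz":0,"wx":0,"wy":0,"wz":0,"gripper":0.12},{"tx":0,"ty":0,"tz":0,"wx":0,"wy":0,"wz":0,"gripper":0.12}]'
```

```text
lid ((0.5017863512039185, 0.2686500549316406), 0.04958394542336464) ((0.5026133060455322, 0.2690805494785309), (0.09582824259996414, 0.08270983397960663), 12.302543640136719)
clock: 10.32
ee_pos: [0.501, 0.265, 0.1194]
tcp_rot: [[-0.31, 0.951, -0.004], [0.951, 0.31, -0.003], [-0.001, -0.005, -1.0]]
contact_force: [-0.1, -1.1, 0.9]
grip_width: 0.0878
gripper_force: 0.0
clock: 10.73
ee_pos: [0.5033, 0.2667, 0.124]
tcp_rot: [[-0.31, 0.951, 0.002], [0.951, 0.31, 0.001], [0.0, 0.002, -1.0]]
contact_force: [-0.2, -0.4, -0.2]
grip_width: 0.0579
gripper_force: 0.0
clock: 11.15
ee_pos: [0.5026, 0.2663, 0.1227]
tcp_rot: [[-0.311, 0.95, 0.0], [0.95, 0.311, -0.0], [-0.0, 0.0, -1.0]]
contact_force: [0.4, 1.0, -0.2]
grip_width: 0.025
gripper_force: 0.0
```

```bash
python3 -m handwheel '[{"tx":0,"ty":0,"tz":0,"wx":0,"wy":0,"wz":0,"gripper":0.1},{"tx":0,"ty":0,"tz":0,"wx":0,"wy":0,"wz":0,"gripper":0.1},{"tx":0,"ty":0,"tz":0,"wx":0,"wy":0,"wz":0,"gripper":0.1}]' && python3 -m handwheel '[{"tx":-2,"ty":-1,"tz":0,"wx":0,"wy":0,"wz":0,"gripper":0.1},{"tx":-6,"ty":-2.5,"tz":0,"wx":0,"wy":0,"wz":0,"gripper":0.1},{"tx":-12,"ty":-5,"tz":0,"wx":0,"wy":0,"wz":0,"gripper":0.1},{"tx":-20,"ty":-8.5,"tz":0,"wx":0,"wy":0,"wz":0,"gripper":0.1},{"tx":-29,"ty":-12,"tz":0,"wx":0,"wy":0,"wz":0,"gripper":0.1}]' && python3 -m handwheel '[{"tx":-10,"ty":-4,"tz":0,"wx":0,"wy":0,"wz":0,"gripper":0.1},{"tx":-20,"ty":-8,"tz":0,"wx":0,"wy":0,"wz":0,"gripper":0.1},{"tx":-30,"ty":-12.5,"tz":0,"wx":0,"wy":0,"wz":0,"gripper":0.1},{"tx":-40,"ty":-17,"tz":0,"wx":0,"wy":0,"wz":0,"gripper":0.1},{"tx":-50,"ty":-21,"tz":0,"wx":0,"wy":0,"wz":0,"gripper":0.1}]'
```

```text
clock: 11.4
ee_pos: [0.5024, 0.2663, 0.1226]
tcp_rot: [[-0.311, 0.95, -0.0], [0.95, 0.311, -0.0], [-0.0, -0.0, -1.0]]
contact_force: [0.0, -0.2, 0.6]
grip_width: 0.015
gripper_force: 29.9
clock: 11.82
ee_pos: [0.5, 0.2342, 0.1226]
tcp_rot: [[-0.311, 0.95, -0.0], [0.95, 0.311, -0.0], [-0.0, -0.0, -1.0]]
contact_force: [0.0, 0.7, -0.7]
grip_width: 0.0154
gripper_force: 29.9
clock: 12.23
ee_pos: [0.4955, 0.1795, 0.1226]
tcp_rot: [[-0.31, 0.951, -0.0], [0.951, 0.31, -0.0], [-0.0, -0.0, -1.0]]
contact_force: [0.3, -0.1, -2.1]
grip_width: 0.0155
gripper_force: 29.9
```

```bash
python3 -m handwheel '[{"tx":-10,"ty":-4,"tz":0.2,"wx":0,"wy":0,"wz":0,"gripper":0.1},{"tx":-20,"ty":-8.5,"tz":0.4,"wx":0,"wy":0,"wz":0,"gripper":0.1},{"tx":-30,"ty":-13,"tz":0.5,"wx":0,"wy":0,"wz":0,"gripper":0.1},{"tx":-40,"ty":-17,"tz":0.5,"wx":0,"wy":0,"wz":0,"gripper":0.1},{"tx":-50,"ty":-20,"tz":0.5,"wx":0,"wy":0,"wz":0,"gripper":0.1}]' && python3 -m handwheel '[{"tx":-10,"ty":-2,"tz":0.1,"wx":0,"wy":0,"wz":0,"gripper":0.1},{"tx":-20,"ty":-2,"tz":0.2,"wx":0,"wy":0,"wz":0,"gripper":0.1},{"tx":-30,"ty":0,"tz":0.2,"wx":0,"wy":0,"wz":0,"gripper":0.1},{"tx":-40,"ty":3,"tz":0.2,"wx":0,"wy":0,"wz":0,"gripper":0.1},{"tx":-50,"ty":6,"tz":0.2,"wx":0,"wy":0,"wz":0,"gripper":0.1}]'
```

```text
clock: 12.65
ee_pos: [0.4924, 0.1265, 0.1225]
tcp_rot: [[-0.311, 0.95, 0.001], [0.95, 0.311, 0.0], [0.0, 0.001, -1.0]]
contact_force: [-1.0, 1.6, 1.7]
grip_width: 0.0152
gripper_force: 29.9
clock: 13.07
ee_pos: [0.514, 0.0811, 0.1225]
tcp_rot: [[-0.311, 0.95, 0.001], [0.95, 0.311, 0.0], [0.0, 0.001, -1.0]]
contact_force: [-1.8, 2.2, 6.7]
grip_width: 0.0154
gripper_force: 29.9
```

```bash
python3 -m handwheel '[{"tx":-10,"ty":3,"tz":0,"wx":0,"wy":0,"wz":0,"gripper":0.1},{"tx":-20,"ty":6.5,"tz":0,"wx":0,"wy":0,"wz":0,"gripper":0.1},{"tx":-30,"ty":10,"tz":0,"wx":0,"wy":0,"wz":0,"gripper":0.1},{"tx":-40,"ty":13,"tz":0,"wx":0,"wy":0,"wz":0,"gripper":0.1},{"tx":-50,"ty":16,"tz":0,"wx":0,"wy":0,"wz":0,"gripper":0.1}]' && python3 -m handwheel '[{"tx":-10,"ty":3.5,"tz":0,"wx":0,"wy":0,"wz":0,"gripper":0.1},{"tx":-20,"ty":7,"tz":0,"wx":0,"wy":0,"wz":0,"gripper":0.1},{"tx":-29,"ty":10,"tz":0,"wx":0,"wy":0,"wz":0,"gripper":0.1},{"tx":-36,"ty":12,"tz":0,"wx":0,"wy":0,"wz":0,"gripper":0.1},{"tx":-41,"ty":14,"tz":0,"wx":0,"wy":0,"wz":0,"gripper":0.1}]' && python3 -m handwheel '[{"tx":-2,"ty":1,"tz":0,"wx":0,"wy":0,"wz":0,"gripper":0.1},{"tx":-2,"ty":1,"tz":0,"wx":0,"wy":0,"wz":0,"gripper":0.1},{"tx":-2,"ty":1,"tz":0,"wx":0,"wy":0,"wz":0,"gripper":0.1}]'
python3 - <<'E'
from h import *
a,M=grab("wrist","w5.png"); t,T=grab("top","t5.png"); d,D=grab("side","s5.png")
o=np.zeros((560,800,3),np.uint8)
o[:300,:400]=cv2.resize(a,(400,300)); o[:300,400:]=cv2.resize(t[140:290,180:380],(400,300)); o[300:,:400]=cv2.resize(d[150:345,150:450],(400,260))
cv2.imwrite("pics/c5.png",o[:,:,::-1])
E
```

```text
clock: 13.48
ee_pos: [0.5448, 0.0386, 0.1225]
tcp_rot: [[-0.311, 0.95, 0.001], [0.95, 0.311, 0.0], [0.0, 0.001, -1.0]]
contact_force: [-2.0, 2.8, 6.9]
grip_width: 0.0155
gripper_force: 29.9
clock: 13.9
ee_pos: [0.571, 0.0035, 0.1226]
tcp_rot: [[-0.31, 0.951, 0.001], [0.951, 0.31, -0.0], [-0.0, 0.001, -1.0]]
contact_force: [-1.4, 2.5, 6.6]
grip_width: 0.0154
gripper_force: 29.9
clock: 14.15
ee_pos: [0.5728, 0.0015, 0.1226]
tcp_rot: [[-0.31, 0.951, 0.001], [0.951, 0.31, -0.001], [-0.001, 0.001, -1.0]]
contact_force: [0.6, -0.7, 5.3]
grip_width: 0.0151
gripper_force: 29.9
```

View pics/c5.png

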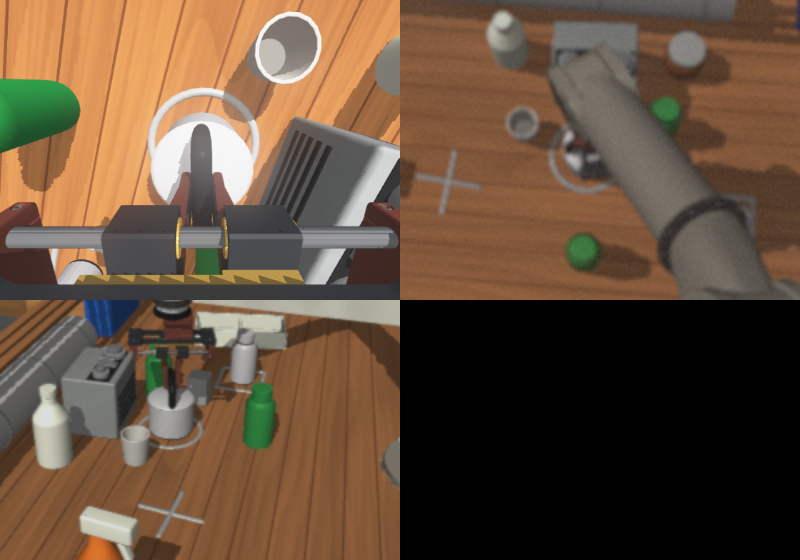

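The pot is in the ring in both the wrist and side views, and cup, tin and canister are undisturbed. Releasing and lifting, then a check.

```bash
python3 -m handwheel '[{"tx":0,"ty":0,"tz":0,"wx":0,"wy":0,"wz":0,"gripper":0.25},{"tx":0,"ty":0,"tz":0,"wx":0,"wy":0,"wz":0,"gripper":0.35},{"tx":0,"ty":0,"tz":0,"wx":0,"wy":0,"wz":0,"gripper":0.5},{"tx":0,"ty":0,"tz":0,"wx":0,"wy":0,"wz":0,"gripper":0.5},{"tx":0,"ty":0,"tz":0,"wx":0,"wy":0,"wz":0,"gripper":0.5}]' && python3 -m handwheel '[{"tx":0,"ty":0,"tz":-10,"wx":0,"wy":0,"wz":0,"gripper":0.5},{"tx":0,"ty":0,"tz":-35,"wx":0,"wy":0,"wz":0,"gripper":0.5},{"tx":0,"ty":0,"tz":-70,"wx":0,"wy":0,"wz":0,"gripper":0.5},{"tx":0,"ty":0,"tz":-100,"wx":0,"wy":0,"wz":0,"gripper":0.5},{"tx":0,"ty":0,"tz":-125,"wx":0,"wy":0,"wz":0,"gripper":0.5}]' && python3 -m handwheel '[{"tx":0,"ty":0,"tz":0,"wx":0,"wy":0,"wz":0,"gripper":0},{"tx":0,"ty":0,"tz":0,"wx":0,"wy":0,"wz":0,"gripper":0},{"tx":0,"ty":0,"tz":0,"wx":0,"wy":0,"wz":0,"gripper":0}]'
python3 - <<'E'
from h import *
import pickle
im,M=grab("wrist","w6.png"); pickle.dump(M,open("w6.pkl","wb")); cv2.imwrite("pics/c6.png",im[:,:,::-1])
E
```

```text
clock: 14.72
ee_pos: [0.5716, 0.0026, 0.1217]
tcp_rot: [[-0.311, 0.95, -0.001], [0.95, 0.311, -0.0], [0.0, -0.001, -1.0]]
contact_force: [-0.5, 0.1, 0.2]
grip_width: 0.0429
gripper_force: 0.0
clock: 15.13
ee_pos: [0.5722, 0.0034, 0.2499]
tcp_rot: [[-0.312, 0.95, 0.002], [0.95, 0.312, 0.0], [-0.0, 0.002, -1.0]]
contact_force: [-0.1, -0.2, -0.6]
grip_width: 0.044
gripper_force: 0.0
clock: 15.38
ee_pos: [0.5715, 0.0026, 0.2467]
tcp_rot: [[-0.311, 0.95, -0.001], [0.95, 0.311, -0.001], [-0.0, -0.001, -1.0]]
contact_force: [0.0, 0.5, -0.3]
grip_width: 0.0273
gripper_force: 0.0
```

View pics/c6.png

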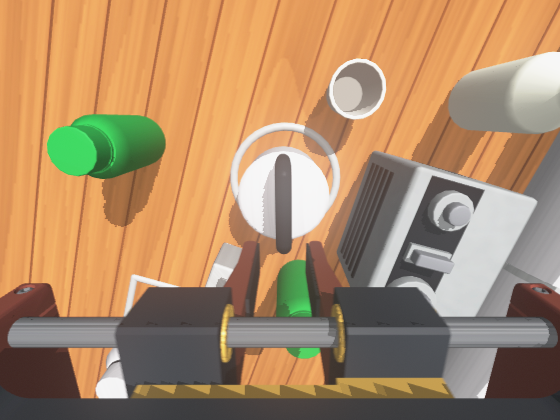

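The pot is in the ring: lid centre (284,195), ring from x=231 to 340, top at 123. The small key top is at (459,215), the bar at (433,260), and the large key is partly hidden at the bottom.

Run:
```python
from h import *
import pickle
M=pickle.load(open("w6.pkl","rb")); s=arm.get_state(); R=s["tcp_rot"]
l,r,t=ray(M,231,175,0),ray(M,340,175,0),ray(M,285.5,123,0)
print("lid",ray(M,284,195,.09).round(4),"ring mid",((l+r)/2).round(4),np.linalg.norm(l-r),"ring c",(t-.075*R[:,0]).round(4))
T=model("top"); t5=ray(T,273.6,217.8,0)
ks,kb=ray(M,459,215,.162),ray(M,433,260,.16); print("small",ks.round(4),"bar",kb.round(4), "handle mid",((ray(M,283.5,155,.13)+ray(M,285,252,.13))/2).round(4))
print("joints",s["joints"].round(1))
e=np.array([.7160,-.0455,.176]); print("to large",(R.T@(e-s["ee_pos"])*1000).round(1), s["ee_pos"])
```

```text
lid [0.573  0.0055 0.09  ] ring mid [0.5739 0.0109 0.    ] 0.14825299252212576 ring c [ 0.5759  0.0041 -0.    ]
small [0.7114 0.0523 0.162 ] bar [0.711  0.0073 0.16  ] handle mid [0.5731 0.0053 0.13  ]
joints [ 33.3  25.2 -51.9 100.4  21.7  65.2  -7.2]
to large [-90.7 122.8  69.9] [0.57120834 0.00251179 0.24607453]
```

Pot centre (0.573, 0.0055) against ring centre of about (0.573, 0.003), so it is inside with margin. Going to the large key at (0.715, -0.045).

```bash
python3 -m handwheel '[{"tx":-18,"ty":24,"tz":0,"wx":0,"wy":0,"wz":0,"gripper":0},{"tx":-38,"ty":50,"tz":0,"wx":0,"wy":0,"wz":0,"gripper":0},{"tx":-58,"ty":78,"tz":0,"wx":0,"wy":0,"wz":0,"gripper":0},{"tx":-76,"ty":103,"tz":0,"wx":0,"wy":0,"wz":0,"gripper":0},{"tx":-90,"ty":122,"tz":0,"wx":0,"wy":0,"wz":0,"gripper":0}]' && python3 -m handwheel '[{"tx":0,"ty":0,"tz":15,"wx":0,"wy":0,"wz":0,"gripper":0},{"tx":0,"ty":0,"tz":35,"wx":0,"wy":0,"wz":0,"gripper":0},{"tx":0,"ty":0,"tz":52,"wx":0,"wy":0,"wz":0,"gripper":0},{"tx":0,"ty":0,"tz":60,"wx":0,"wy":0,"wz":0,"gripper":0},{"tx":0,"ty":0,"tz":60,"wx":0,"wy":0,"wz":0,"gripper":0}]'
python3 - <<'E'
from h import *
import pickle
im,M=grab("wrist","w7.png"); pickle.dump(M,open("w7.pkl","wb")); s=arm.get_state(); print(s["ee_pos"])
d,D=grab("side","s7.png")
o=np.zeros((300,800,3),np.uint8); o[:,:400]=cv2.resize(im,(400,300)); o[:,400:]=cv2.resize(d[150:300,160:360],(400,300),interpolation=cv2.INTER_CUBIC)
cv2.imwrite("pics/c7.png",o[:,:,::-1])
E
```

```text
clock: 15.85
ee_pos: [0.7171, -0.0462, 0.2445]
tcp_rot: [[-0.31, 0.951, -0.003], [0.951, 0.31, -0.0], [0.001, -0.003, -1.0]]
contact_force: [-0.6, 0.8, -0.2]
grip_width: 0.0007
gripper_force: 0.0
clock: 16.27
ee_pos: [0.7135, -0.0448, 0.1832]
tcp_rot: [[-0.312, 0.95, -0.006], [0.95, 0.312, -0.0], [0.002, -0.006, -1.0]]
contact_force: [0.4, -0.4, -1.4]
grip_width: 0.0006
gripper_force: 0.0
[ 0.71454198 -0.04468723  0.18522017]
```

View pics/c7.png

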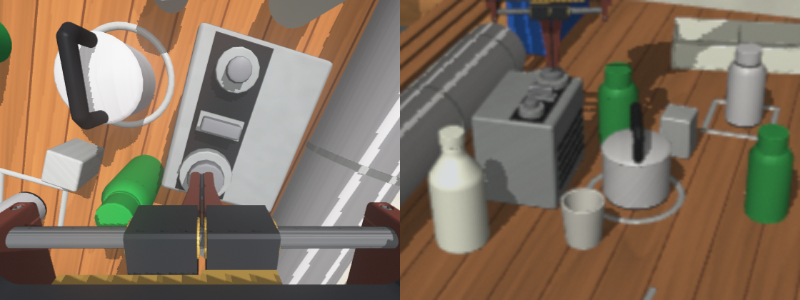

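The closed tips are centred over the large key at (205,175) in the inset. Pressing in small steps.

```bash
python3 -m handwheel '[{"tx":0,"ty":0,"tz":4,"wx":0,"wy":0,"wz":0,"gripper":0},{"tx":0,"ty":0,"tz":8,"wx":0,"wy":0,"wz":0,"gripper":0},{"tx":0,"ty":0,"tz":11,"wx":0,"wy":0,"wz":0,"gripper":0},{"tx":0,"ty":0,"tz":13,"wx":0,"wy":0,"wz":0,"gripper":0},{"tx":0,"ty":0,"tz":13,"wx":0,"wy":0,"wz":0,"gripper":0}]' && python3 -m handwheel '[{"tx":0,"ty":0,"tz":1,"wx":0,"wy":0,"wz":0,"gripper":0},{"tx":0,"ty":0,"tz":1,"wx":0,"wy":0,"wz":0,"gripper":0},{"tx":0,"ty":0,"tz":1,"wx":0,"wy":0,"wz":0,"gripper":0}]'
```

```text
clock: 16.78
ee_pos: [0.7161, -0.0448, 0.1741]
tcp_rot: [[-0.311, 0.95, 0.001], [0.95, 0.311, 0.0], [-0.0, 0.001, -1.0]]
contact_force: [0.1, -0.8, 2.6]
grip_width: 0.0008
gripper_force: 1.1
clock: 17.03
ee_pos: [0.7161, -0.0448, 0.1734]
tcp_rot: [[-0.311, 0.95, 0.001], [0.95, 0.311, -0.0], [-0.0, 0.001, -1.0]]
contact_force: [-0.0, 0.1, 2.0]
grip_width: 0.0004
gripper_force: 1.2
```

Touching with a force of about 2 N; pressing on down to the stop.

```bash
python3 -m handwheel '[{"tx":0,"ty":0,"tz":1.5,"wx":0,"wy":0,"wz":0,"gripper":0},{"tx":0,"ty":0,"tz":3,"wx":0,"wy":0,"wz":0,"gripper":0},{"tx":0,"ty":0,"tz":3,"wx":0,"wy":0,"wz":0,"gripper":0},{"tx":0,"ty":0,"tz":3,"wx":0,"wy":0,"wz":0,"gripper":0}]' && python3 -m handwheel '[{"tx":0,"ty":0,"tz":1,"wx":0,"wy":0,"wz":0,"gripper":0},{"tx":0,"ty":0,"tz":2,"wx":0,"wy":0,"wz":0,"gripper":0},{"tx":0,"ty":0,"tz":2,"wx":0,"wy":0,"wz":0,"gripper":0},{"tx":0,"ty":0,"tz":2,"wx":0,"wy":0,"wz":0,"gripper":0}]'
```

```text
clock: 17.37
ee_pos: [0.7161, -0.0448, 0.1705]
tcp_rot: [[-0.311, 0.95, 0.001], [0.95, 0.311, -0.0], [-0.0, 0.001, -1.0]]
contact_force: [-0.8, -0.8, 4.8]
grip_width: 0.0005
gripper_force: 2.7
clock: 17.7
ee_pos: [0.7162, -0.0447, 0.1703]
tcp_rot: [[-0.311, 0.951, 0.001], [0.951, 0.311, -0.001], [-0.001, 0.001, -1.0]]
contact_force: [-4.4, -1.0, 13.7]
grip_width: 0.0004
gripper_force: 7.2
```

The stop is reached at 13.7 N, so the key is fully down. Lifting and moving to the small key.

```bash
python3 -m handwheel '[{"tx":0,"ty":0,"tz":-10,"wx":0,"wy":0,"wz":0,"gripper":0},{"tx":0,"ty":0,"tz":-28,"wx":0,"wy":0,"wz":0,"gripper":0},{"tx":0,"ty":0,"tz":-45,"wx":0,"wy":0,"wz":0,"gripper":0},{"tx":0,"ty":0,"tz":-55,"wx":0,"wy":0,"wz":0,"gripper":0},{"tx":0,"ty":0,"tz":-55,"wx":0,"wy":0,"wz":0,"gripper":0}]' && python3 -m handwheel '[{"tx":15,"ty":4,"tz":0,"wx":0,"wy":0,"wz":0,"gripper":0},{"tx":40,"ty":11,"tz":0,"wx":0,"wy":0,"wz":0,"gripper":0},{"tx":65,"ty":18,"tz":0,"wx":0,"wy":0,"wz":0,"gripper":0},{"tx":85,"ty":23,"tz":0,"wx":0,"wy":0,"wz":0,"gripper":0},{"tx":91,"ty":24,"tz":0,"wx":0,"wy":0,"wz":0,"gripper":0}]' && python3 -m handwheel '[{"tx":0,"ty":0,"tz":10,"wx":0,"wy":0,"wz":0,"gripper":0},{"tx":0,"ty":0,"tz":25,"wx":0,"wy":0,"wz":0,"gripper":0},{"tx":0,"ty":0,"tz":36,"wx":0,"wy":0,"wz":0,"gripper":0},{"tx":0,"ty":0,"tz":40,"wx":0,"wy":0,"wz":0,"gripper":0},{"tx":0,"ty":0,"tz":40,"wx":0,"wy":0,"wz":0,"gripper":0}]'
python3 - <<'E'
from h import *
im,M=grab("wrist","w8.png"); d,D=grab("side","s8.png"); print(arm.get_state()["ee_pos"])
o=np.zeros((300,800,3),np.uint8); o[:,:400]=cv2.resize(im,(400,300)); o[:,400:]=cv2.resize(d[150:300,160:360],(400,300),interpolation=cv2.INTER_CUBIC)
cv2.imwrite("pics/c8.png",o[:,:,::-1])
E
```

```text
clock: 18.12
ee_pos: [0.7168, -0.0444, 0.2253]
tcp_rot: [[-0.311, 0.95, 0.003], [0.95, 0.311, 0.0], [-0.001, 0.003, -1.0]]
contact_force: [-0.2, 0.2, -0.1]
grip_width: 0.0007
gripper_force: 0.0
clock: 18.53
ee_pos: [0.7085, 0.0556, 0.2217]
tcp_rot: [[-0.317, 0.948, -0.002], [0.948, 0.317, 0.003], [0.003, -0.001, -1.0]]
contact_force: [-0.2, 0.4, 0.6]
grip_width: 0.0006
gripper_force: 0.0
clock: 18.95
ee_pos: [0.7094, 0.0469, 0.18]
tcp_rot: [[-0.309, 0.951, -0.004], [0.951, 0.309, -0.001], [0.0, -0.004, -1.0]]
contact_force: [0.8, -1.3, -0.9]
grip_width: 0.0004
gripper_force: 0.0
[0.71047138 0.04812193 0.18249521]
```

View pics/c8.png

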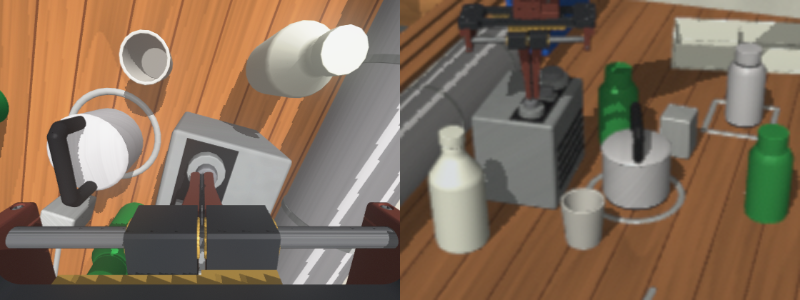

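The tips are over the small key; its visible front edge is at about (209,162) in the inset. Checking the offset.

Run:
```python
from h import *
im=np.load("pics/w8.png.npy"); M=model("wrist"); s=arm.get_state()
h=im[190:275,250:345].astype(int); 
print("tip px",proj(M,s["ee_pos"]+s["tcp_rot"]@[0,0,.014]))
print("key px for (.7105,.05)",proj(M,[.7105,.05,.162]))
cv2.imwrite("pics/c9.png",cv2.resize(im[170:290,230:360],(650,600),interpolation=cv2.INTER_CUBIC)[:,:,::-1])
for u,v in[(294,227)]: print(ray(M,u,v,.162))
```

```text
tip px [281.4235855  257.26402176]
key px for (.7105,.05) [282.42897403 250.04110194]
[0.71245539 0.06693087 0.162     ]
```

View pics/c9.png

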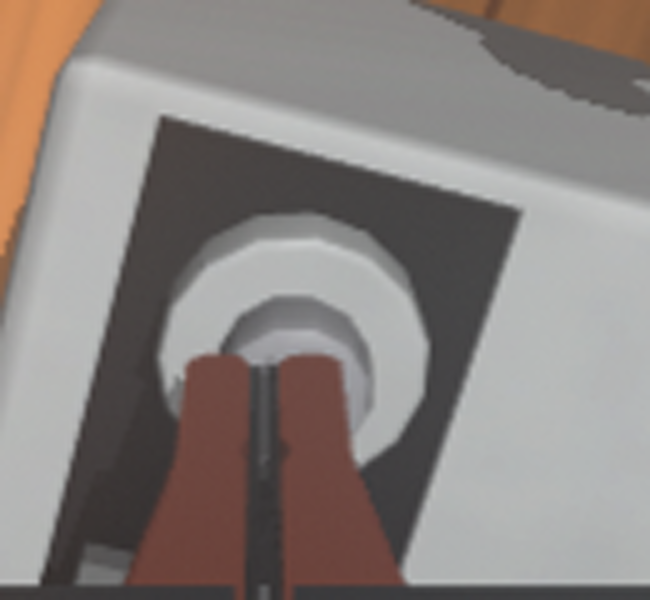

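The small key centre is at crop (305,393), or (291,249) in the frame, while the tip is at (282,257). I'll shift about +4 mm in x and +5 mm in y before pressing.

```bash
python3 -m handwheel '[{"tx":2,"ty":3,"tz":0,"wx":0,"wy":0,"wz":0,"gripper":0},{"tx":4,"ty":5,"tz":2,"wx":0,"wy":0,"wz":0,"gripper":0},{"tx":4,"ty":5,"tz":5,"wx":0,"wy":0,"wz":0,"gripper":0},{"tx":4,"ty":5,"tz":7,"wx":0,"wy":0,"wz":0,"gripper":0},{"tx":4,"ty":5,"tz":8,"wx":0,"wy":0,"wz":0,"gripper":0}]' && python3 -m handwheel '[{"tx":0,"ty":0,"tz":1,"wx":0,"wy":0,"wz":0,"gripper":0},{"tx":0,"ty":0,"tz":2,"wx":0,"wy":0,"wz":0,"gripper":0},{"tx":0,"ty":0,"tz":3,"wx":0,"wy":0,"wz":0,"gripper":0},{"tx":0,"ty":0,"tz":3,"wx":0,"wy":0,"wz":0,"gripper":0},{"tx":0,"ty":0,"tz":3,"wx":0,"wy":0,"wz":0,"gripper":0}]'
```

```text
clock: 19.47
ee_pos: [0.714, 0.055, 0.175]
tcp_rot: [[-0.311, 0.95, 0.0], [0.95, 0.311, 0.001], [0.0, 0.001, -1.0]]
contact_force: [0.6, 1.3, 1.3]
grip_width: 0.0007
gripper_force: 0.9
clock: 19.88
ee_pos: [0.714, 0.055, 0.1723]
tcp_rot: [[-0.311, 0.95, 0.001], [0.95, 0.311, 0.001], [0.0, 0.001, -1.0]]
contact_force: [-0.0, 2.5, 2.5]
grip_width: 0.0009
gripper_force: 1.5
```

```bash
python3 -m handwheel '[{"tx":0,"ty":0,"tz":1,"wx":0,"wy":0,"wz":0,"gripper":0},{"tx":0,"ty":0,"tz":2,"wx":0,"wy":0,"wz":0,"gripper":0},{"tx":0,"ty":0,"tz":3,"wx":0,"wy":0,"wz":0,"gripper":0},{"tx":0,"ty":0,"tz":4,"wx":0,"wy":0,"wz":0,"gripper":0},{"tx":0,"ty":0,"tz":4,"wx":0,"wy":0,"wz":0,"gripper":0}]'
```

```text
clock: 20.3
ee_pos: [0.7141, 0.0551, 0.1703]
tcp_rot: [[-0.311, 0.95, 0.001], [0.95, 0.311, 0.0], [-0.0, 0.001, -1.0]]
contact_force: [-4.5, 1.4, 13.8]
grip_width: 0.0006
gripper_force: 7.0
```

Same stop height and force as the large key, so it is fully down. Retreating and checking.

```bash
python3 -m handwheel '[{"tx":0,"ty":0,"tz":-10,"wx":0,"wy":0,"wz":0,"gripper":0},{"tx":0,"ty":0,"tz":-28,"wx":0,"wy":0,"wz":0,"gripper":0},{"tx":0,"ty":0,"tz":-50,"wx":0,"wy":0,"wz":0,"gripper":0},{"tx":0,"ty":0,"tz":-75,"wx":0,"wy":0,"wz":0,"gripper":0},{"tx":0,"ty":0,"tz":-95,"wx":0,"wy":0,"wz":0,"gripper":0}]' && python3 -m handwheel '[{"tx":0,"ty":0,"tz":0,"wx":0,"wy":0,"wz":0,"gripper":0},{"tx":0,"ty":0,"tz":0,"wx":0,"wy":0,"wz":0,"gripper":0},{"tx":0,"ty":0,"tz":0,"wx":0,"wy":0,"wz":0,"gripper":0},{"tx":0,"ty":0,"tz":0,"wx":0,"wy":0,"wz":0,"gripper":0}]'
python3 - <<'E'
from h import *
d,D=grab("side","s9.png")
o=np.load("pics/s8.png.npy").astype(int)
x=np.abs(d.astype(int)-o).max(2)[190:300,240:420]; print("changed px in pot/canister area",(x>40).sum())
print(arm.finish_job())
E
```

```text
clock: 20.72
ee_pos: [0.7138, 0.0534, 0.2639]
tcp_rot: [[-0.31, 0.951, -0.001], [0.951, 0.31, -0.001], [-0.001, -0.001, -1.0]]
contact_force: [1.2, 0.0, 0.8]
grip_width: 0.0003
gripper_force: 0.0
clock: 21.05
ee_pos: [0.7132, 0.0537, 0.261]
tcp_rot: [[-0.311, 0.951, -0.003], [0.951, 0.311, -0.001], [-0.0, -0.003, -1.0]]
contact_force: [-0.2, -0.3, 0.6]
grip_width: 0.0006
gripper_force: 0.0
changed px in pot/canister area 251
the job is handed in; nothing more can be done
None
```

The job is handed in at about 21 s, result not reported: canister and pot measured inside their marks after release, then the large and small keys each pressed to the stop in turn with the bar key left alone; a last side-view check showed 251 changed pixels around the pot and canister, which I did not examine.

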